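# Set the counter-screen hatch wide open on its stay

## Task

The small hatch in the counter screen is propped only a little open by its stay. Take the stay by its ball knob, lift it off the pin, swing the hatch open with it, and drop the last hole, the one nearest the knob, over the pin, so that the stay lies flat on its seat and holds the hatch wide open. Let go, and leave the things standing round about where they are.

Things in the scene. Friction and masses are not known exactly. Their poses are not given: they have to be found in the camera images.
- screen: free-standing counter screen, fixed: base board 14 mm thick, three 24 mm posts, 322 mm high. Origin on the desk in the plane of the posts; x points away from the clerk (robot side is -x), y to the clerk's left. For y 0 to 205 mm the board and the top shelf (310 to 322 mm above the desk) reach to x = -135 mm: the shelf overhangs pin and knob, so a gripper must come in leaning back towards -x
- pin_axis (a point): the stay's steel pin on the base board (screen x = -45, y = 70 mm): this point is on its axis at the flat top of its 28 mm wide round seat, 45 mm above the desk, where the stay's underside rests. The upright pin is 9 mm thick, round-ended, and stands 17.5 mm above the seat.
- knob (a point): centre of the black ball knob (26 mm diameter) on the free end of the stay, on a 10 mm stem; 44.5 mm above the stay's underside, so about 90 mm above the desk when the stay lies flat. It moves with the stay; z is the stay's own upright, y points along the stay from its pivot to the knob.
- hole_near (a point): centre, at the stay's underside, of the first of three 13 mm holes in the flat steel stay (30 mm wide, 5 mm thick, 0.12 kg), 132 mm from the stay's pivot; at the start the pin stands in this hole
- hole_mid (a point): centre, at the stay's underside, of the middle hole, 169 mm from the pivot
- hole_end (a point): centre, at the stay's underside, of the last hole, 206 mm from the pivot and 40 mm from the knob, which is 246 mm from the pivot: this one has to go over the pin
- hatch (a joint): opening of the hatch away from the clerk, rad: 0 shut, limit 1.45; 0.26 with the near hole on the pin, 1.14 with the end hole on the pin. Light friction; stays where left. Its upright hinge line is at screen x = 0, y = -130 mm; hatch 183 mm wide, 225 mm high, lower edge 78 mm above the desk. The stay's pivot hangs under it, 90 mm from the hinge line, 47 mm above the desk
- swivel (a joint): turn of the stay about its upright pivot under the hatch, rad: 0 along the hatch from hinge to free edge, growing as its knob end turns towards the clerk; runs freely
- stay (a joint): lift of the stay about a level axis through its pivot, rad: 0 lying flat on the seat, growing as the knob end is raised, limit 0.4; falls by its weight. The near hole clears the pin's top at about 0.14.
- card_pack_a: banded pack of cards, 57x91x20 mm, lying on the screen's top shelf; bystander; origin under its middle
- stamp_b: dark wooden hand stamp, 66 mm high, on the top shelf; bystander
- eraser: eraser, 23x58x13 mm, on the base board before the pane; bystander
- ink_bottle: ink bottle, 33 mm wide, 82 mm high, standing behind the pane; bystander
- clip_tub: round tub of clips, 62 mm wide, 36 mm high, on the middle of the top shelf; bystander
- stapler: desk stapler, 139x34x52 mm, on the desk at the left; bystander

How it is judged:
On the way, in this order (a step that is already met when the one before it is completed fails the run):
1. the stay is lifted clear of the pin (value of joint stay above 0.11 rad), for 0.1 s.
2. the hatch is swung open beyond 0.8 rad (value of joint hatch above 0.8 rad), for 0.1 s.
At the end, for the whole second after the job is handed in: The pin stands in the stay's end hole (hole centre within 5 mm of the pin's axis at the seat), the stay lies flat (lift below 0.012 rad), the hatch stands open at 1.14 rad within 0.12 rad and at rest, and each bystander is within 40 mm of where it stood (distance between hole_end and pin_axis below 0.005 m and value of joint stay below 0.012 rad and value of joint hatch between 1.02 and 1.26 rad and velocity of joint hatch between -0.05 and 0.05 rad/s and distance of each of card_pack_a, stamp_b, eraser, ink_bottle, clip_tub, stapler from where it was at the start of the episode below 0.04 m); the robot touches nothing.
It fails at once if a bystander is shifted by more than 40 mm or knocked off (distance of any of card_pack_a, stamp_b, eraser, ink_bottle, clip_tub, stapler from where it was at the start of the episode above 0.04 m).
It also fails if it takes over 40 s, if anything falls off the work surface, if the arm or the gripper's body presses on something with over 40 N, if the wrist force passes 120 N, or if a joint passes its speed limit or range.

## Robot

A 6-joint arm with a two-finger parallel gripper is mounted at the origin on the work surface; the furniture and walls round the work are solid. World frame = base frame: x ahead of the robot, y to its left, z up, the work surface at z = 0. Lengths are in m, angles in rad, forces in N, time in s.
With the tool pointing down it reaches from about 0.425 to 0.95 m from the base axis. Payload 14.7 kg.
Tool frame: the origin (TCP) lies between the finger pads; the fingertips stand 22 mm ahead of it and the grasp point (between the pads) lies 3 mm ahead of it (env.tips_ahead is the distance from the TCP to the fingertips, in m); z points along the fingers, y is the line along which they close (so a half turn about z gives the same grasp; the last joint's range is limited). The gripper opens to 85 mm and grips with 20 to 120 N. Pads are 22 mm wide; open, the fingers measure 114 mm over their backs; the gripper's body (76 mm by 85 mm) begins 54 mm behind the grasp point. The pads swing forward as they close: fully open they stand 13 mm farther back than shut.
Start: joints at [1.296, 0.48, 1.596, -0, 1.065, -0.047], TCP at [0.147, 0.633, 0.228] pointing down, gripper open.
Joint ranges: [-2.75, 2.75], [-0.82, 2.05], [0.23, 2.67], [-1.56, 4.7], [0.09, 2.69], [-2.92, 2.92]. Speed limits (rad/s): [1.89, 1.89, 2.39, 3.01, 3.01, 3.01].

## Interface

Orientations are given as a rotation vector (axis times angle).
In Python, from workcell import readout, optics, finish_job, env gives the robot as it stands.
- The arm moves only by the tool carry_out, never from a script. Its argument "deltas" is a list of rows, each a list of 6 numbers: the shift along the tool's x, y, z in units of 0.06 m (1.0 is 0.06 m), then the turn, a rotation vector about the tool's x, y, z in units of 30 degrees (1.0 is 30 degrees). In form: [[dx, dy, dz, wx, wy, wz], ...]. A call has exactly 5 rows; each row shifts and turns the commanded pose from where the row before left it, along the tool's axes as they then stand; what a row does not reach is not made up. A row lasts 1/8 s, in which the tool goes at most 62.5 mm and 10.7 degrees, less where a joint would pass 70% of its speed; a pose out of reach is approached as far as the arm can. A call with a number of a shift or a turn outside -1 to 1 is refused whole. A call with a gripper value outside its range is refused whole. "jaw" is the opening, from 0 (shut) to 1 (fully open), set as the call begins (left out, the last holds). The fingers move at their own pace and stop on an object; "grip_force" is the grip in N (left out, the last holds). Time passes only in rows, so rows that do not move let the fingers close, or fill a call up. It gives the time, the measured TCP pose, the force, the opening and the grip force at its end, in the units of the state.
- readout.get_state(): the state, without advancing time (a new reading comes with each control period).
- optics.camera(name): name is "scene" or "side" or "wrist"; returns (picture, depth): 400x640x3 uint8, red, green, blue; 400x640 float32, m along the optical axis (not along the pixel's ray), 0 where there is no reading.
- optics.camera_model(name): a dict with "fx", "fy", "cx", "cy" (pixels), "k1" (the pictures are not rectified: a ray, as slopes to the right and down, at radius r is drawn at 1 + k1 r^2 times it, then the intrinsics apply), "xyz" and "attitude" of the camera in the world. Camera axes: x right, y up, looking along -z (the intrinsics and any distortion apply to the point x, -y, -z); pixel columns grow to the right and rows downward; lengths in m; the calibration is good to about 2 mm. A picture is of the moment at which its call begins: read the wrist's pose just before it. camera_model takes no time and is no camera call; for the wrist camera it gives the pose at the moment of the call.
- finish_job(): hands the job in; it is judged then, once.
The state is a dict: "time_s": time; "qpos": joint angles; "qvel": joint speeds; "tau": joint torques, N m; "eef_pos": TCP position; "eef_rot": TCP orientation; "contact_force": force on the tool from outside, world axes, zero at the start; "ft_torque": the same for the moment, N m; "grip_width": finger opening in m; "grip_force": force on a finger pad.
Only numpy, scipy, OpenCV 4.12 (cv2) and the standard library are available. Lean on these libraries where they do the work, as an engineer would, in place of code of your own. Each camera call takes 0.05 s, during which the arm holds its last target. There are 200 camera calls.

## Working session

There is one attempt and no reset: what is moved stays moved. The work goes in short steps, Python scripts to look and compute and a tool call to move; the robot and the scene stay as the last step left them, time stands still between calls to the robot, and variables do not carry over. Pictures are saved under pics/ and viewed, at most 10 in all, crops included, and the job is handed in when it is done.

Besides the shell and the picture viewer there is one more tool, called after ">>>" in YAML: its name, and indented under it one key for each argument. carry_out: Moves the arm, as the interface text tells. Its arguments: {"type":"object","properties":{"deltas":{"type":"array"},"jaw":{"type":"number"},"grip_force":{"type":"number"}},"required":["deltas"]}

```bash
ls; mkdir -p pics; cat > h.py <<'E'
import numpy as np,cv2
from scipy.spatial.transform import Rotation as R
from workcell import readout, optics, env
def grab(n,save=None):
    m=optics.camera_model(n); p,d=optics.camera(n)
    if save: cv2.imwrite(f'pics/{save}.png',cv2.cvtColor(p,cv2.COLOR_RGB2BGR))
    return p,d,m
def att(m):
    a=np.array(m['attitude'],float)
    return a if a.shape==(3,3) else (R.from_rotvec(a).as_matrix() if a.size==3 else R.from_quat(a).as_matrix())
def ray(m,u,v):
    x=np.array([(u-m['cx'])/m['fx'],(v-m['cy'])/m['fy']]);s=x.copy()
    for _ in range(20): s=x/(1+m['k1']*(s@s))
    return np.array(m['xyz']),att(m)@np.array([s[0],-s[1],-1])
def pt(m,u,v,d): o,r=ray(m,u,v); return o+r*d
def onz(m,u,v,z): o,r=ray(m,u,v); return o+r*(z-o[2])/r[2]
E
python3 - <<'E'
from h import *
for n in ['scene','side']:
    p,d,m=grab(n,n+'0'); print(m)
print(readout.get_state())
E
```

```text
pics
{'fx': 393.4879972225959, 'fy': 393.4879972225959, 'cx': 321.2736293799502, 'cy': 200.2877452456432, 'k1': -0.03087480870004082, 'xyz': array([-0.4001744 ,  0.69531172,  0.80307109]), 'attitude': array([ 0.61996944, -1.06698611, -1.87740994])}
{'fx': 493.77356170577673, 'fy': 493.77356170577673, 'cx': 325.71363061245876, 'cy': 206.2770972212064, 'k1': -0.09032113945361823, 'xyz': array([ 0.37575453, -0.91925822,  0.83463998]), 'attitude': array([ 1.04156371, -0.05421396, -0.05719758])}
{'time_s': 0.1, 'qpos': array([ 1.29636860e+00,  4.80788166e-01,  1.59677664e+00,  1.96053787e-06,
        1.06512328e+00, -4.66189993e-02]), 'qvel': array([ 3.64614446e-04, -2.69075132e-03, -1.35433233e-03,  4.86940333e-04,
        7.22863375e-05, -2.07654046e-03]), 'tau': array([ 1.62931647e-03, -9.52250576e+01, -4.31047511e+01,  1.80081083e-04,
        5.35055995e-03,  6.17550904e-05]), 'eef_pos': array([0.14669073, 0.63285877, 0.22703698]), 'eef_rot': array([-3.57049169e-01, -3.12105859e+00,  1.69805183e-03]), 'contact_force': array([ 0.31945399, -0.07345046,  0.52985561]), 'ft_torque': array([0.01430629, 0.0337072 , 0.02657854]), 'grip_force': 0.0, 'grip_width': 0.08548071751039965}
```

View pics/scene0.png

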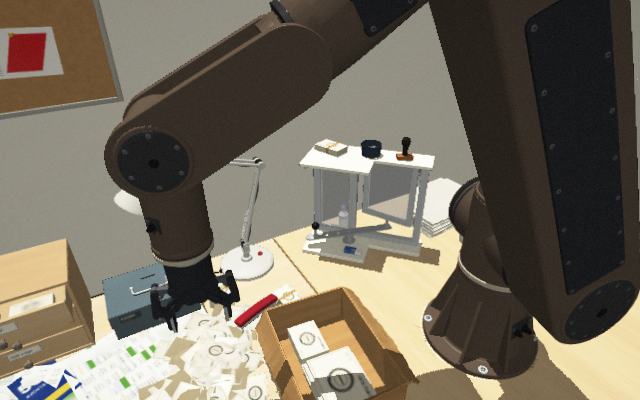

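View pics/side0.png

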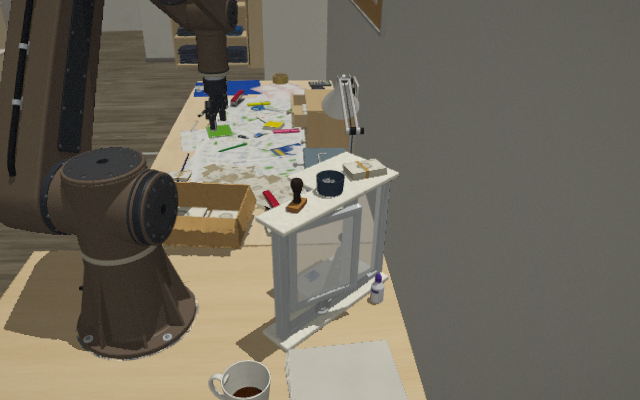

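The scene view shows the screen at columns 300–435, rows 135–260, with the black knob near (315,226). The side view shows the shelf at (260–400, 155–225). I'll enlarge the first.

```bash
python3 - <<'E'
from h import *
p,d,m=grab('scene'); q,e,n=grab('side')
c=cv2.resize(p[130:270,290:450],None,fx=5,fy=4.285,interpolation=cv2.INTER_CUBIC)
c=cv2.resize(p[130:270,285:445],(640,560),interpolation=cv2.INTER_CUBIC)
cv2.imwrite('pics/c1.png',cv2.cvtColor(c,cv2.COLOR_RGB2BGR))
for P,D,M in [(p,d,m),(q,e,n)]:
    # shelf top: points z in .316-.328
    vv,uu=np.mgrid[0:400,0:640]
    X=(np.stack([(uu-M['cx'])/M['fx'],(vv-M['cy'])/M['fy']],-1)); s=X.copy()
    for _ in range(20): s=X/(1+M['k1']*(s**2).sum(-1,keepdims=True))
    W=np.array(M['xyz'])+(np.stack([s[...,0],-s[...,1],-np.ones_like(D)],-1)*D[...,None])@att(M).T
    k=(D>0)&(abs(W[...,2]-.322)<.012)&(W[...,0]>.35)&(W[...,0]<1.2)&(abs(W[...,1])<.6)&(P.min(-1)>150)
    nl,l,st,ct=cv2.connectedComponentsWithStats(k.astype(np.uint8)); i=1+st[1:,4].argmax(); k=l==i
    print(st[i],np.median(W[k][:,2]))
    cs,_=cv2.findContours(k.astype(np.uint8),cv2.RETR_EXTERNAL,cv2.CHAIN_APPROX_NONE)
    h=cv2.approxPolyDP(cv2.convexHull(max(cs,key=len)),3,True)[:,0]
    for u,v in h: print(u,v,onz(M,u,v,.322).round(3))
E
```

```text
[ 299  146  135   28 1612] 0.32050546644784944
299 163 [0.517 0.239 0.322]
314 146 [0.604 0.142 0.322]
354 146 [0.54  0.034 0.322]
433 156 [ 0.358 -0.125  0.322]
411 165 [ 0.344 -0.027  0.322]
365 173 [0.369 0.114 0.322]
[ 278  152  121   82 2625] 0.321843621647234
398 173 [0.63  0.104 0.322]
284 233 [ 0.363 -0.14   0.322]
278 230 [ 0.352 -0.129  0.322]
278 206 [ 0.351 -0.038  0.322]
290 175 [0.377 0.103 0.322]
344 152 [0.516 0.228 0.322]
```

View pics/c1.png

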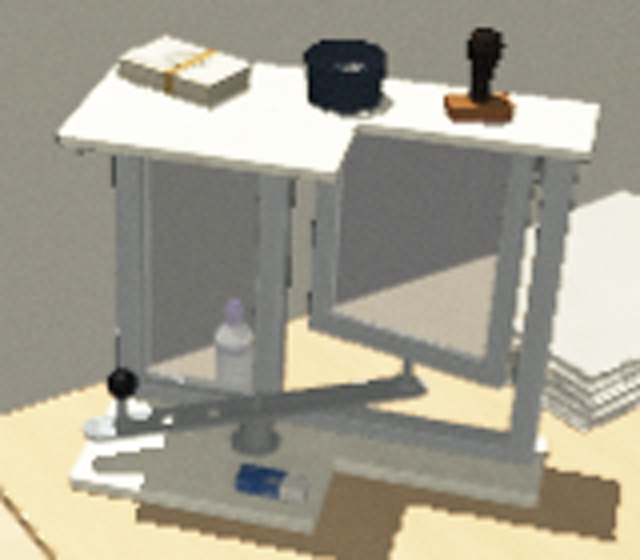

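The enlarged crop (4× from col 285, row 130) shows the knob at crop (122,383), i.e. pixel (315.5,225.7), and the stay running right to its pivot under the hatch. The pin seat is at about (349,239).

```bash
cat >> h.py <<'E'
def blob(p,box,thr=60):
    u0,v0,u1,v1=box; k=(p[v0:v1,u0:u1].max(-1)<thr).astype(np.uint8)
    n,l,s,c=cv2.connectedComponentsWithStats(k); i=1+s[1:,4].argmax(); return c[i]+[u0,v0],s[i]
def plan(pos,Rt,rows=5):
    s=readout.get_state(); p0=np.array(s['eef_pos']); R0=R.from_rotvec(s['eef_rot']); Rt=R.from_matrix(Rt)
    w=(R0.inv()*Rt).as_rotvec(); out=[]
    for i in range(rows):
        Ri=R0*R.from_rotvec(w*i/rows)
        out.append(np.r_[Ri.inv().apply((pos-p0)/rows)/.06,w/rows/np.radians(30)].round(3))
    print('rows',rows,'dist',np.linalg.norm(pos-p0).round(4),'deg',np.degrees(np.linalg.norm(w)).round(1))
    for i in range(0,rows,5): print([o.tolist() for o in out[i:i+5]])
E
python3 - <<'E'
from h import *
p,d,m=grab('scene')
c,s=blob(p,(305,215,326,232),60); print(c,s,d[int(c[1]),int(c[0])])
k=onz(m,*c,.0895);print('knob',k,pt(m,*c,d[int(c[1]),int(c[0])]+.011))
# seat/pin
for z in(.045,):print('seat',onz(m,349,236,z))
print('shelf underside/top corners', onz(m,285+58/4,130+140/4,.322),onz(m,285+335/4,130+170/4,.322))
s=readout.get_state();print(R.from_rotvec(s['eef_rot']).as_matrix().round(3))
# table height map near route
E
```

```text
[315.         225.33333333] [ 7  7  7  8 42] 1.2515733
knob [0.51719812 0.19002078 0.0895    ] [0.51573522 0.19082655 0.09063791]
seat [0.46381232 0.09283347 0.045     ]
shelf underside/top corners [0.50434967 0.24423724 0.322     ] [0.36625969 0.10365861 0.322     ]
[[-0.974  0.226 -0.   ]
 [ 0.226  0.974 -0.001]
 [ 0.    -0.001 -1.   ]]
```

```bash
cat >> h.py <<'E'
yaw=np.radians(41.5); XS=np.array([np.sin(yaw),-np.cos(yaw),0]); YS=np.array([np.cos(yaw),np.sin(yaw),0])
def tool(lean=50):
    a=np.radians(lean); z=np.sin(a)*XS-np.cos(a)*np.array([0,0,1]); return np.c_[np.cross(YS,z),YS,z]
E
python3 - <<'E'
from h import *
T=tool(); k=np.array([.516,.190,.09]); g=k-.14*T[:,2]; print(g); plan(g+[-.03,.04,.03],T,15)
E
```

```text
[0.4449365  0.27032267 0.17999027]
rows 15 dist 0.42 deg 60.6
[[-0.371, -0.282, 0.019, 0.034, -0.107, 0.074], [-0.38, -0.267, 0.045, 0.034, -0.107, 0.074], [-0.387, -0.251, 0.072, 0.034, -0.107, 0.074], [-0.391, -0.234, 0.098, 0.034, -0.107, 0.074], [-0.394, -0.217, 0.124, 0.034, -0.107, 0.074]]
[[-0.394, -0.2, 0.15, 0.034, -0.107, 0.074], [-0.392, -0.182, 0.176, 0.034, -0.107, 0.074], [-0.388, -0.163, 0.201, 0.034, -0.107, 0.074], [-0.382, -0.144, 0.225, 0.034, -0.107, 0.074], [-0.374, -0.126, 0.249, 0.034, -0.107, 0.074]]
[[-0.364, -0.107, 0.272, 0.034, -0.107, 0.074], [-0.352, -0.088, 0.294, 0.034, -0.107, 0.074], [-0.338, -0.069, 0.314, 0.034, -0.107, 0.074], [-0.322, -0.05, 0.334, 0.034, -0.107, 0.074], [-0.304, -0.032, 0.352, 0.034, -0.107, 0.074]]
```

>>> carry_out:
  deltas:
    - [-0.37,-0.28,0.02,0.034,-0.107,0.074]
    - [-0.38,-0.27,0.04,0.034,-0.107,0.074]
    - [-0.39,-0.25,0.07,0.034,-0.107,0.074]
    - [-0.39,-0.23,0.1,0.034,-0.107,0.074]
    - [-0.39,-0.22,0.12,0.034,-0.107,0.074]
  jaw: 1
  grip_force: 40

```text
time_s: 0.88
eef_pos: [0.2365, 0.5251, 0.2222]
eef_rot: [0.604, 2.803, -0.174]
contact_force: [-0.3, -0.2, -0.8]
grip_width: 0.0852
grip_force: 0.0
```

>>> carry_out:
  deltas:
    - [-0.39,-0.2,0.15,0.034,-0.107,0.074]
    - [-0.39,-0.18,0.18,0.034,-0.107,0.074]
    - [-0.39,-0.16,0.2,0.034,-0.107,0.074]
    - [-0.38,-0.14,0.22,0.034,-0.107,0.074]
    - [-0.37,-0.13,0.25,0.034,-0.107,0.074]

```text
time_s: 1.5
eef_pos: [0.3253, 0.4182, 0.2158]
eef_rot: [0.8, 2.462, -0.319]
contact_force: [0.0, 1.1, -0.5]
grip_width: 0.0854
grip_force: 0.0
```

>>> carry_out:
  deltas:
    - [-0.36,-0.11,0.27,0.034,-0.107,0.074]
    - [-0.35,-0.09,0.29,0.034,-0.107,0.074]
    - [-0.34,-0.07,0.31,0.034,-0.107,0.074]
    - [-0.32,-0.05,0.33,0.034,-0.107,0.074]
    - [-0.3,-0.03,0.35,0.034,-0.107,0.074]

```text
time_s: 2.12
eef_pos: [0.4136, 0.3111, 0.2099]
eef_rot: [0.953, 2.105, -0.439]
contact_force: [0.2, -0.6, -0.1]
grip_width: 0.0851
grip_force: 0.0
```

```bash
python3 - <<'E'
from h import *
p,d,m=grab('wrist','w1'); print(m['xyz']); s=readout.get_state(); print(s['time_s'],s['eef_pos'],s['qpos'],R.from_rotvec(s['eef_rot']).as_matrix().round(3)); print(tool().round(3))
E
```

```text
[0.30219311 0.43602675 0.2393996 ]
2.175 [0.41456573 0.30879192 0.20919821] [ 1.11360494  0.56920519  1.90809471 -0.84646157  1.2407553   0.92747722] [[-0.421  0.753  0.506]
 [ 0.484  0.659 -0.576]
 [-0.767  0.002 -0.642]]
[[-0.426  0.749  0.508]
 [ 0.481  0.663 -0.574]
 [-0.766  0.    -0.643]]
```

View pics/w1.png

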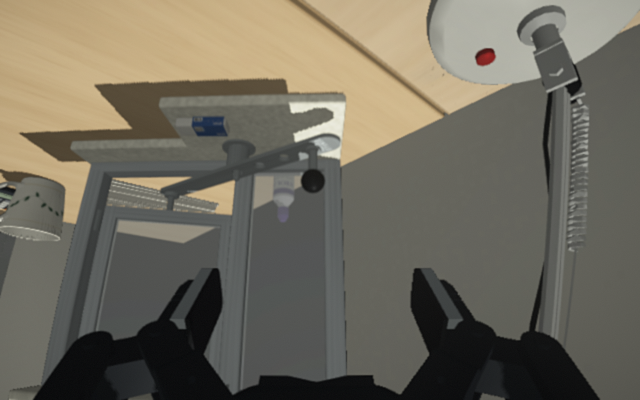

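The wrist view (upside down) shows the knob at (312,180), the stay running to the pivot at about (170,195), the seat at about (237,150) and the lamp arm at the right.

```bash
python3 - <<'E'
from h import *
p,d,m=grab('wrist')
c,s=blob(p,(295,162,330,198),60); D=d[int(round(c[1])),int(round(c[0]))]
print(c,s,D,'knob z-plane',onz(m,*c,.0895),'depth',pt(m,*c,D+.012))
cv2.imwrite('pics/c2.png',cv2.cvtColor(cv2.resize(p[80:220,150:360],None,fx=3.8,fy=3.8,interpolation=cv2.INTER_CUBIC),cv2.COLOR_RGB2BGR))
for u,v in [(565,200),(560,300),(555,60)]: print(u,v,d[v,u],pt(m,u,v,d[v,u]))
E
```

```text
[313.90413943 178.5795207 ] [  8   5  23  24 459] 0.34372026 knob z-plane [0.51686387 0.1879059  0.0895    ] depth [0.51592002 0.18899502 0.09015702]
565 200 0.20108955 [0.54354198 0.39489962 0.16650488]
560 300 0.1930269 [0.54619029 0.37909901 0.22537579]
555 60 0.21836002 [0.53830597 0.41368333 0.0711209 ]
```

View pics/c2.png

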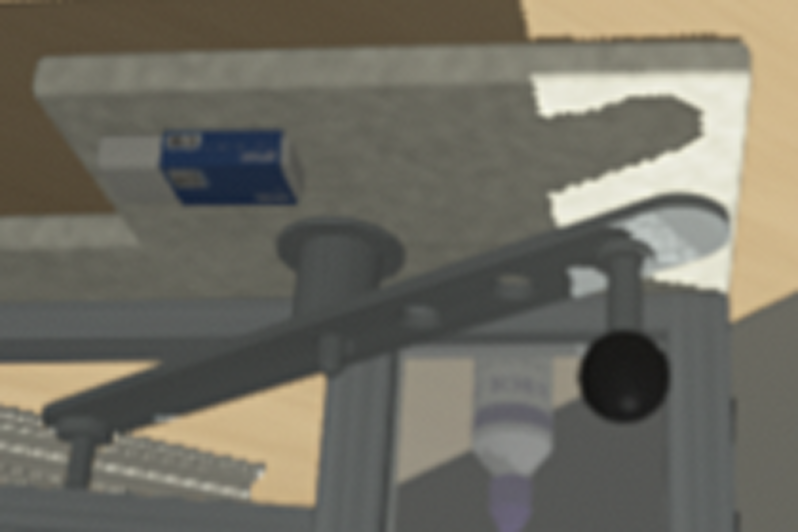

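The crop (3.8× from col 150, row 80) shows the pin tip at (333,368), end hole (515,287), middle hole (421,318), pivot (85,425), and board-top front corners (745,72) and (38,92).

```bash
python3 - <<'E'
from h import *
m=optics.camera_model('wrist')
f=lambda u,v,z: onz(m,u/3.8+150-.4,v/3.8+80-.4,z)
pin=f(333,366,.0615);he=f(515,287,.05);hm=f(421,318,.05);pv=f(85,428,.052);A=f(745,72,.014);B=f(38,92,.014);k=np.array([.5164,.1885,.09])
for n,x in dict(pin=pin,he=he,hm=hm,pv=pv,A=A,B=B).items(): print(n,x.round(4),'to knob',np.linalg.norm((x-k)[:2]).round(4))
print('edge',np.linalg.norm(A-B),np.degrees(np.arctan2(*(A-B)[1::-1])))
s=(k-pv)[:2];print('stay dir',np.degrees(np.arctan2(s[1],s[0])),'expect yaw+',np.degrees(np.arctan2(.516,.856)))
s=(k-pin)[:2];print('stay dir from pin',np.degrees(np.arctan2(s[1],s[0])))
T=tool();g=k-.003*T[:,2];plan(g-.05*T[:,2],T);plan(g,T)
E
```

```text
pin [0.4784 0.0882 0.0615] to knob 0.1073
he [0.5035 0.1527 0.05  ] to knob 0.0381
hm [0.4932 0.1164 0.05  ] to knob 0.0758
pv [ 0.4428 -0.0441  0.052 ] to knob 0.244
A [0.5161 0.2391 0.014 ] to knob 0.0506
B [0.371  0.1025 0.014 ] to knob 0.1689
edge 0.1992500926899611 43.25722371720911
stay dir 72.44171055859971 expect yaw+ 31.081729830377917
stay dir from pin 69.24410844764732
rows 5 dist 0.1459 deg 0.2
[[-0.038, -0.01, 0.485, -0.001, -0.001, -0.001], [-0.038, -0.011, 0.485, -0.001, -0.001, -0.001], [-0.037, -0.011, 0.485, -0.001, -0.001, -0.001], [-0.037, -0.011, 0.485, -0.001, -0.001, -0.001], [-0.037, -0.011, 0.485, -0.001, -0.001, -0.001]]
rows 5 dist 0.1958 deg 0.2
[[-0.038, -0.01, 0.651, -0.001, -0.001, -0.001], [-0.038, -0.01, 0.651, -0.001, -0.001, -0.001], [-0.038, -0.011, 0.651, -0.001, -0.001, -0.001], [-0.037, -0.011, 0.651, -0.001, -0.001, -0.001], [-0.037, -0.011, 0.651, -0.001, -0.001, -0.001]]
```

>>> carry_out:
  deltas:
    - [-0.04,-0.01,0.6,0,0,0]
    - [-0.04,-0.01,0.6,0,0,0]
    - [-0.04,-0.01,0.6,0,0,0]
    - [-0.03,-0.01,0.6,0,0,0]
    - [-0.03,-0.01,0.5,0,0,0]

```text
time_s: 2.85
eef_pos: [0.5039, 0.2049, 0.105]
eef_rot: [0.952, 2.108, -0.438]
contact_force: [-0.4, -0.6, 0.6]
grip_width: 0.0851
grip_force: 0.0
```

```bash
python3 - <<'E'
from h import *
p,d,m=grab('wrist','w2'); s=readout.get_state(); print(s['time_s'],s['contact_force'])
T=tool(); k=np.array([.5164,.1885,.09]);plan(k-.003*T[:,2],T)
o=(k-m['xyz'])@att(m); u=m['cx']-o[0]/o[2]*m['fx'];v=m['cy']+o[1]/o[2]*m['fy'];print('knob exp px',u,v)
u,v=int(u),int(v);c,st=blob(p,(u-25,v-35,u+25,v+35),50);print(c,st,onz(m,*c,.09))
E
```

```text
2.9 [-0.86814672 -4.37688875 -3.20031809]
rows 5 dist 0.0199 deg 0.3
[[-0.006, -0.001, 0.066, -0.001, -0.002, -0.001], [-0.006, -0.001, 0.066, -0.001, -0.002, -0.001], [-0.006, -0.001, 0.066, -0.001, -0.002, -0.001], [-0.006, -0.001, 0.066, -0.001, -0.002, -0.001], [-0.006, -0.001, 0.066, -0.001, -0.002, -0.001]]
knob exp px 314.69285455932095 246.22888446843803
[314.15111111 245.20507937] [   3   12   45   45 1575] [0.51463962 0.19004022 0.09      ]
```

View pics/w2.png

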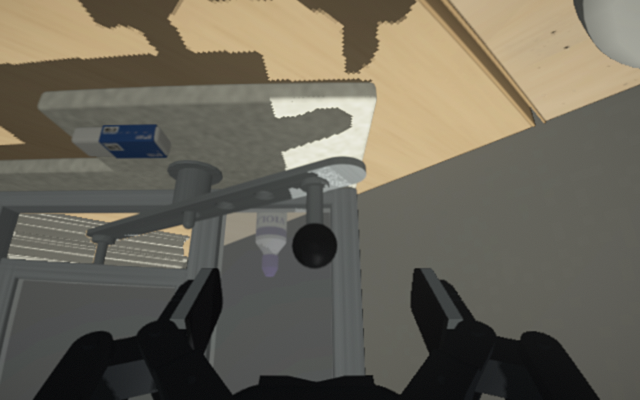

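The knob is at (314,245), centred between the open pads. I'll advance 20 mm and close.

>>> carry_out:
  deltas:
    - [0,0,0.12,0,0,0]
    - [0,0,0.12,0,0,0]
    - [0,0,0.08,0,0,0]
    - [0,0,0,0,0,0]
    - [0,0,0,0,0,0]

```text
time_s: 3.52
eef_pos: [0.5132, 0.1943, 0.0935]
eef_rot: [0.952, 2.107, -0.438]
contact_force: [0.5, 0.0, -0.0]
grip_width: 0.0855
grip_force: 0.0
```

>>> carry_out:
  deltas:
    - [0,0,0,0,0,0]
    - [0,0,0,0,0,0]
    - [0,0,0,0,0,0]
    - [0,0,0,0,0,0]
    - [0,0,0,0,0,0]
  jaw: 0
  grip_force: 40

```text
time_s: 4.15
eef_pos: [0.5132, 0.194, 0.0933]
eef_rot: [0.952, 2.107, -0.439]
contact_force: [-1.3, 0.5, 0.9]
grip_width: 0.0003
grip_force: 0.9
```

```bash
python3 - <<'E'
from h import *
p,d,m=grab('wrist','w3')
E
```

```text
(no output)
```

View pics/w3.png

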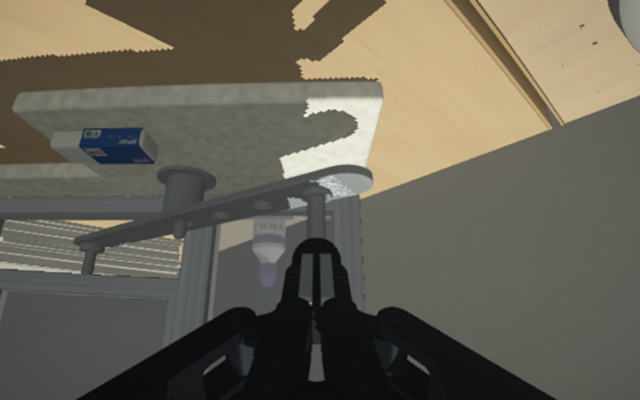

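The fingers shut at (316,250–310) without the knob: the ball still shows just beyond the tips at (317,245). I'll check depth.

```bash
python3 - <<'E'
from h import *
p,d,m=grab('wrist'); s=readout.get_state(); R0=R.from_rotvec(s['eef_rot']).as_matrix(); t=np.array(s['eef_pos'])
print('cam in tool',((m['xyz']-t)@R0).round(4)); print((R0.T@att(m)).round(3))
for v in range(232,312,6):
  for u in (300,317,334):
    w=pt(m,u,v,d[v,u]); print(u,v,d[v,u].round(4),p[v,u],'tool',((w-t)@R0).round(4),'z',w[2].round(4)) if u==317 or v in(256,280) else 0
print('knob in tool',((np.array([.5164,.1885,.09])-t)@R0).round(4),env.tips_ahead)
E
```

```text
cam in tool [ 0.0854 -0.001  -0.147 ]
[[ 0.002  0.944  0.329]
 [ 1.    -0.002 -0.001]
 [-0.     0.329 -0.944]]
317 232 0.1757 [76 79 78] tool [ 0.0123 -0.0003  0.0136] z 0.0751
317 238 0.1734 [26 26 26] tool [ 0.0104 -0.0003  0.0105] z 0.0786
317 244 0.1679 [17 18 18] tool [ 0.0099 -0.0003  0.0045] z 0.0828
317 250 0.1655 [17 16 16] tool [ 0.0082 -0.0003  0.0014] z 0.0862
300 256 0.167 [17 17 18] tool [ 0.0047 -0.0087  0.0018] z 0.0886
317 256 0.153 [18 19 20] tool [ 0.0115 -0.0004 -0.0107] z 0.0915
334 256 0.1668 [17 18 17] tool [0.0048 0.0081 0.0016] z 0.0887
317 262 0.1486 [17 17 17] tool [ 0.0111 -0.0004 -0.0155] z 0.0949
317 268 0.142 [17 16 18] tool [ 0.012  -0.0004 -0.0221] z 0.0985
317 274 0.1382 [15 14 15] tool [ 0.0116 -0.0004 -0.0263] z 0.1015
300 280 0.0 [54 57 57] tool [ 0.0854 -0.001  -0.147 ] z 0.1231
317 280 0.1349 [16 16 17] tool [ 0.0111 -0.0004 -0.03  ] z 0.1043
334 280 0.1425 [20 21 21] tool [ 0.0069  0.0068 -0.0235] z 0.1032
317 286 0.1307 [15 16 16] tool [ 0.0112 -0.0004 -0.0345] z 0.107
317 292 0.1268 [14 14 15] tool [ 0.0112 -0.0004 -0.0385] z 0.1097
317 298 0.123 [17 18 19] tool [ 0.0114 -0.0005 -0.0425] z 0.1121
317 304 0.1243 [19 18 20] tool [ 0.0085 -0.0004 -0.0422] z 0.1141
317 310 0.125 [17 18 18] tool [ 0.0059 -0.0004 -0.0423] z 0.1162
knob in tool [-0.0015 -0.0013  0.0069] 0.022
```

Ball centre is at tool z≈+8 mm but the shut tips end near tool z≈−10 mm. So the fingers really reach about 32 mm less far than stated. I'll open, advance about 36 mm and close.

>>> carry_out:
  deltas:
    - [0,0,0,0,0,0]
    - [0,0,0,0,0,0]
    - [0,0,0,0,0,0]
    - [0,0,0,0,0,0]
    - [0,0,0,0,0,0]
  jaw: 1

```text
time_s: 4.88
eef_pos: [0.5132, 0.1939, 0.0933]
eef_rot: [0.952, 2.107, -0.439]
contact_force: [-0.2, 0.6, 0.0]
grip_width: 0.085
grip_force: 0.0
```

>>> carry_out:
  deltas:
    - [0,0,0.15,0,0,0]
    - [0,0,0.15,0,0,0]
    - [0,0,0.15,0,0,0]
    - [0,0,0.13,0,0,0]
    - [0,0,0,0,0,0]

```text
time_s: 5.5
eef_pos: [0.5309, 0.1734, 0.0703]
eef_rot: [0.953, 2.107, -0.44]
contact_force: [-0.4, -0.5, -0.3]
grip_width: 0.0851
grip_force: 0.0
```

>>> carry_out:
  deltas:
    - [0,0,0,0,0,0]
    - [0,0,0,0,0,0]
    - [0,0,0,0,0,0]
    - [0,0,0,0,0,0]
    - [0,0,0,0,0,0]
  jaw: 0

```text
time_s: 6.12
eef_pos: [0.5309, 0.1744, 0.071]
eef_rot: [0.952, 2.107, -0.438]
contact_force: [-2.9, 3.2, 4.4]
grip_width: 0.0243
grip_force: 38.9
```

```bash
python3 - <<'E'
from h import *
p,d,m=grab('wrist','w4');s=readout.get_state();print(s['time_s'],s['eef_pos'],s['grip_width'],s['grip_force'],s['contact_force'])
E
```

```text
6.175 [0.5309041  0.17433885 0.07099967] 0.02347908500928154 38.9288055896759 [-3.01871718  3.56656077  4.91231781]
```

View pics/w4.png

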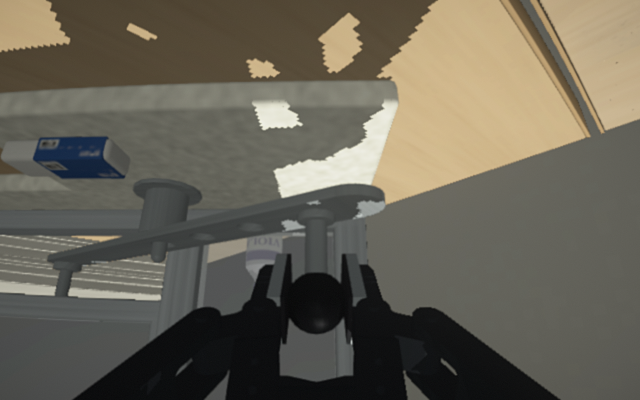

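The ball (316,300) is now between the pads (opening 24 mm, 39 N). Next: lift along the stay's arc, then transport.

```bash
cat >> h.py <<'E'
K0=np.array([.5164,.1885,.09])
def knob():
    s=readout.get_state(); return np.array(s['eef_pos'])+R.from_rotvec(s['eef_rot']).apply(np.array([0,0,-.0285]))
def kplan(dk,rz=0,rows=5):
    s=readout.get_state(); R0=R.from_rotvec(s['eef_rot']); o=np.array([0,0,-.0285])
    R1=R.from_rotvec([0,0,np.radians(rz)])*R0
    plan(np.array(s['eef_pos'])+R0.apply(o)+dk-R1.apply(o),R1.as_matrix(),rows)
E
python3 - <<'E'
from h import *
s=readout.get_state();print(((K0-s['eef_pos'])@R.from_rotvec(s['eef_rot']).as_matrix()).round(4),knob())
kplan(np.array([-.0035,-.011,.043]),0,5)
E
```

```text
[-0.0014 -0.0015 -0.0277] [0.51647157 0.19061737 0.08941058]
rows 5 dist 0.0445 deg 0.0
[[-0.122, -0.033, -0.078, 0.0, 0.0, -0.0], [-0.122, -0.033, -0.078, 0.0, 0.0, -0.0], [-0.122, -0.033, -0.078, 0.0, 0.0, -0.0], [-0.122, -0.033, -0.078, 0.0, 0.0, -0.0], [-0.122, -0.033, -0.078, 0.0, 0.0, -0.0]]
```

>>> carry_out:
  deltas:
    - [-0.12,-0.03,-0.08,0,0,0]
    - [-0.12,-0.03,-0.08,0,0,0]
    - [-0.12,-0.035,-0.08,0,0,0]
    - [-0.125,-0.035,-0.08,0,0,0]
    - [-0.125,-0.035,-0.08,0,0,0]

```text
time_s: 6.8
eef_pos: [0.5266, 0.1629, 0.1149]
eef_rot: [0.953, 2.107, -0.439]
contact_force: [1.9, -0.2, -2.6]
grip_width: 0.0241
grip_force: 39.5
```

```bash
python3 - <<'E'
from h import *
print(knob(),knob()-[.51647,.19062,.08941]);kplan(np.array([-.0255,-.0699,0]),7,10)
p,d,m=grab('wrist','w5')
E
```

```text
[0.51221495 0.17924751 0.13331454] [-0.00425505 -0.01137249  0.04390454]
rows 10 dist 0.072 deg 7.0
[[-0.038, -0.104, 0.045, -0.018, 0.0, -0.015], [-0.037, -0.105, 0.044, -0.018, 0.0, -0.015], [-0.037, -0.106, 0.043, -0.018, 0.0, -0.015], [-0.036, -0.107, 0.042, -0.018, 0.0, -0.015], [-0.035, -0.107, 0.041, -0.018, 0.0, -0.015]]
[[-0.034, -0.108, 0.04, -0.018, 0.0, -0.015], [-0.033, -0.109, 0.039, -0.018, 0.0, -0.015], [-0.032, -0.109, 0.038, -0.018, 0.0, -0.015], [-0.032, -0.11, 0.037, -0.018, 0.0, -0.015], [-0.031, -0.11, 0.036, -0.018, 0.0, -0.015]]
```

View pics/w5.png

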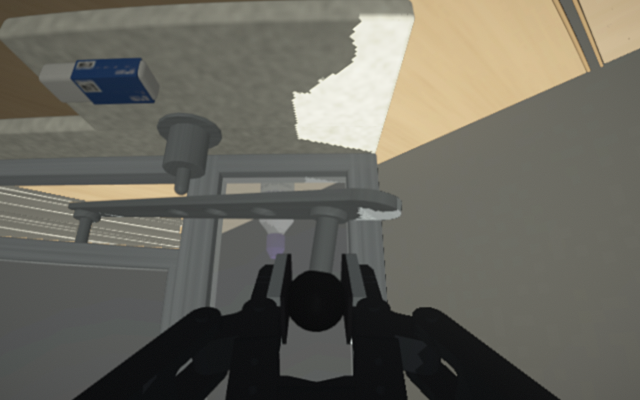

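The stay is clear: pin tip at (181,191) below it, seat top edge about (186,172). I'll measure the pin now that it's exposed.

```bash
python3 - <<'E'
from h import *
m=optics.camera_model('wrist')
p=cv2.imread('pics/w5.png').mean(-1)
for v in (180,184,187,190,193,196): print(v,p[v,166:198].astype(int))
for (u,v,z) in [(181,190,.0605),(181.5,184,.056)]: print(onz(m,u,v,z))
E
```

```text
180 [ 77  76  77  76  77  77  76  76  76  75  77  79  79  80  82  81  81  78
  77  73  72  67  62  72  94 103 105 106 105 102 101 100]
184 [155 154 155 156 156 157 160 154 120  84  78  78  80  82  82  81  79  77
  75  73  70  65  67  86 101 104 105 105 102 100 100 100]
187 [186 184 184 184 183 185 184 168 118  81  77  80  84  88  87  83  80  78
  75  72  67  63  73  96 105 105 106 104 101  99  99  99]
190 [187 187 188 187 187 187 188 178 136  90  77  77  81  84  84  82  78  76
  73  68  64  68  88 101 104 106 106 103 100 100  99  98]
193 [184 186 185 185 185 185 187 187 185 169 138 105  82  76  74  72  71  73
  83 107 123 104  99 103 105 107 106 103 100 100 100  98]
196 [175 174 174 172 170 168 167 165 163 161 161 157 153 146 142 138 133 133
 133 130 112  88  84  86  86  85  85  84  84  82  82  82]
[0.48235189 0.07880808 0.0605    ]
[0.48230109 0.07810435 0.056     ]
```

>>> carry_out:
  deltas:
    - [-0.038,-0.104,0.045,-0.018,0.0,-0.015]
    - [-0.037,-0.105,0.044,-0.018,0.0,-0.015]
    - [-0.037,-0.106,0.043,-0.018,0.0,-0.015]
    - [-0.036,-0.107,0.042,-0.018,0.0,-0.015]
    - [-0.035,-0.107,0.041,-0.018,0.0,-0.015]

```text
time_s: 7.48
eef_pos: [0.5149, 0.1289, 0.1141]
eef_rot: [0.884, 2.13, -0.407]
contact_force: [2.6, 2.3, -1.8]
grip_width: 0.0235
grip_force: 39.6
```

>>> carry_out:
  deltas:
    - [-0.034,-0.108,0.04,-0.018,0.0,-0.015]
    - [-0.033,-0.109,0.039,-0.018,0.0,-0.015]
    - [-0.032,-0.109,0.038,-0.018,0.0,-0.015]
    - [-0.032,-0.11,0.037,-0.018,0.0,-0.015]
    - [-0.031,-0.11,0.036,-0.018,0.0,-0.015]

```text
time_s: 8.1
eef_pos: [0.5029, 0.0948, 0.1141]
eef_rot: [0.818, 2.151, -0.375]
contact_force: [1.2, 0.9, -1.4]
grip_width: 0.0237
grip_force: 39.7
```

```bash
python3 - <<'E'
from h import *
s=readout.get_state();print(s['time_s'],s['contact_force'],s['grip_width'],knob(),knob()-[.51647,.19062,.08941])
p,d,m=grab('wrist','w6'); np.savez('w6.npz',d=d,**{k:m[k] for k in m})
c=cv2.resize(p[80:300,130:400],None,fx=2.7,fy=2.7,interpolation=cv2.INTER_CUBIC)
cv2.imwrite('pics/c6.png',cv2.cvtColor(c,cv2.COLOR_RGB2BGR))
E
```

```text
8.1 [ 1.21144169  0.92370892 -1.39148024] 0.023719809167358195 [0.48659001 0.10917682 0.13251883] [-0.02987999 -0.08144318  0.04310883]
```

View pics/c6.png

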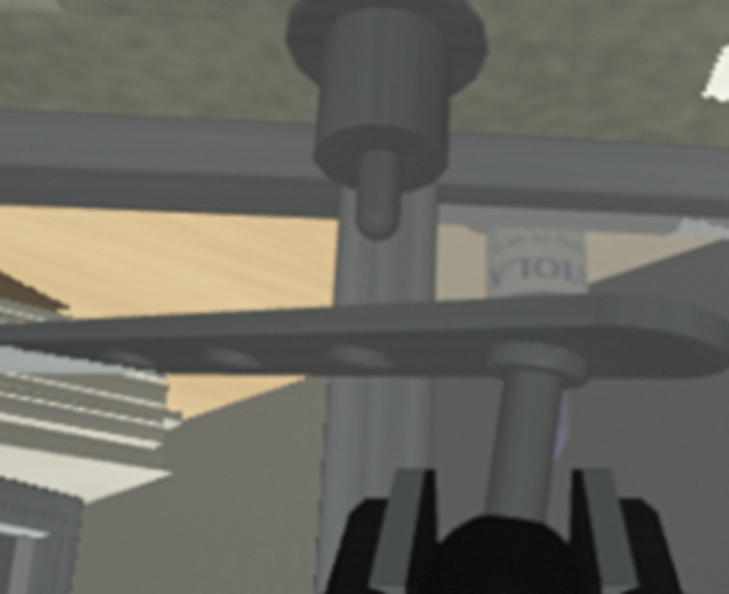

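The crop (2.7× from col 130, row 80) shows the pin tip at (377,225), the end hole at (362,356) in the stay's top, and the ball still gripped.

```bash
python3 - <<'E'
from h import *
z=np.load('w6.npz'); m={k:z[k] for k in z}
f=lambda u,v,h: onz(m,u/2.7+130-.4,v/2.7+80-.4,h)
pin=f(377,222,.0605); pin2=f(378.5,190,.053)
th=.178; he=f(362,356,.045+.206*np.sin(th)+.005*np.cos(th)); hm=f(230,357,.045+.169*np.sin(th)+.005); st=f(533,352,.047+.246*np.sin(th)+.006)
print('pin',pin,pin2,'he',he,'hm',hm,'stem',st)
print('sep he-hm',np.linalg.norm(he-hm),'he-knob',np.linalg.norm((he-knob())[:2]))
a=np.arctan2(*(he-hm)[1::-1]);print('dir he-hm',np.degrees(a))
hole_depth=z['d'][int(356/2.7+80),int(362/2.7+130)]; print(pt(m,264,211,z['d'][213,264]),pt(m,264,207,z['d'][207,264]))
e=np.array([.184,.983,0]); flat=he+e*.0038
P=(pin+pin2)/2;P[:2]=(P[:2]); print('flat hole',flat,'err need',(P-flat)[:2], 'w/ scene-fused pin', np.array([.4823,.0785])-flat[:2])
E
```

```text
pin [0.47976047 0.08153523 0.0605    ] [0.48011665 0.08101405 0.053     ] he [0.48228806 0.07621476 0.08639567] hm [0.47572387 0.03995143 0.0799234 ] stem [0.48011294 0.12030002 0.09655714]
sep he-hm 0.037416682476422936 he-knob 0.032127115223389464
dir he-hm 79.73972684219461
[0.48729316 0.07034369 0.08346587] [0.47608404 0.08386466 0.08749263]
flat hole [0.48298726 0.07995016 0.08639567] err need [-0.0030487   0.00132448] w/ scene-fused pin [-0.00068726 -0.00145016]
```

```bash
python3 - <<'E'
from h import *
z=np.load('w6.npz'); m={k:z[k] for k in z}
f=lambda u,v,h: onz(m,u/2.7+130-.4,v/2.7+80-.4,h)
a=f(377,219,.058); print('pin w6',a, 'dz+1mm shift',(f(377,219,.059)-a)*1000)
print('pin depth', [pt(m,269.3,v,z['d'][v,269]) for v in (150,156,160)])
print('seat front/back', f(380,186,.045), f(380,125,.045), (f(380,186,.045)+f(380,125,.045))/2,'L/R',f(316,155,.045),f(447,160,.045))
# stay top depth plane fit around stay
D=z['d'];pts=[]
for u in range(150,390,3):
  for v in range(205,218):
    w=pt(m,u,v,D[v,u])
    if D[v,u]>0 and .04<w[2]<.11: pts.append(w)
pts=np.array(pts); c=np.median(pts,0); k=np.abs(pts-c).max(1)<.12; pts=pts[k]
e=np.array([.184,.983,0]); r=(pts-[.4823,.0762,0])@e
for _ in range(5):
  A=np.c_[r,np.ones(len(r))]; co=np.linalg.lstsq(A,pts[:,2],rcond=None)[0]; res=pts[:,2]-A@co; g=abs(res)<.004; pts,r=pts[g],r[g]
print('stay slope',co,len(pts))
E
```

```text
pin w6 [0.48198812 0.07880517 0.058     ] dz+1mm shift [-1.2234787   1.47138757  1.        ]
pin depth [array([0.47943641, 0.08143044, 0.05346426]), array([0.47765709, 0.08385638, 0.05871515]), array([0.47918624, 0.08219969, 0.05987703])]
seat front/back [0.48826803 0.07163273 0.045     ] [0.47274122 0.08922168 0.045     ] [0.48050462 0.0804272  0.045     ] L/R [0.47121089 0.07142322 0.045     ] [0.49037321 0.08984314 0.045     ]
stay slope [0.18441356 0.08659169] 1036
```

Estimates agree within about 1.5 mm, inside the hole's ±2 mm play. Lower in two stages, watching force.

```bash
python3 - <<'E'
from h import *
kplan(np.array([.0013,.0072,-.0265]))
E
```

```text
rows 5 dist 0.0275 deg 0.0
[[0.076, 0.021, 0.047, 0.0, -0.0, 0.0], [0.076, 0.021, 0.047, 0.0, -0.0, 0.0], [0.076, 0.021, 0.047, 0.0, -0.0, 0.0], [0.076, 0.021, 0.047, 0.0, -0.0, 0.0], [0.076, 0.021, 0.047, 0.0, -0.0, 0.0]]
```

>>> carry_out:
  deltas:
    - [0.076,0.021,0.047,0,0,0]
    - [0.076,0.021,0.047,0,0,0]
    - [0.076,0.021,0.047,0,0,0]
    - [0.076,0.021,0.047,0,0,0]
    - [0.076,0.021,0.047,0,0,0]

```text
time_s: 8.78
eef_pos: [0.5041, 0.1062, 0.0894]
eef_rot: [0.822, 2.152, -0.381]
contact_force: [-1.5, -0.7, 0.8]
grip_width: 0.0238
grip_force: 40.1
```

```bash
python3 - <<'E'
from h import *
s=readout.get_state();print(s['contact_force'],knob()-[.51647,.19062,.08941])
t=np.array([.51647-.0269,.19062-.0695,.08941]);kplan(t-knob())
E
```

```text
[-1.52878442 -0.70525299  0.76829072] [-0.02860016 -0.06991747  0.01846809]
rows 5 dist 0.0186 deg 0.0
[[0.045, 0.005, 0.042, 0.0, -0.0, 0.0], [0.045, 0.005, 0.042, 0.0, -0.0, 0.0], [0.045, 0.005, 0.042, 0.0, -0.0, 0.0], [0.045, 0.005, 0.042, 0.0, -0.0, 0.0], [0.045, 0.005, 0.042, 0.0, -0.0, 0.0]]
```

>>> carry_out:
  deltas:
    - [0,0,0,0,0,0]
    - [0,0,0,0,0,0]
    - [0,0,0,0,0,0]
    - [0,0,0,0,0,0]
    - [0,0,0,0,0,0]

```text
time_s: 9.4
eef_pos: [0.5041, 0.1059, 0.09]
eef_rot: [0.822, 2.152, -0.381]
contact_force: [-1.2, 0.4, -0.7]
grip_width: 0.0237
grip_force: 40.1
```

```bash
python3 - <<'E'
from h import *
s=readout.get_state();print(s['contact_force'],s['eef_rot'],s['qvel'].round(4),knob()-[.51647,.19062,.08941])
p,d,m=grab('wrist','w7'); np.savez('w7.npz',d=d,**{k:m[k] for k in m})
o=(np.array([.4815,.0793,.058])-m['xyz'])@att(m); print('pin px',m['cx']-o[0]/o[2]*m['fx'],m['cy']+o[1]/o[2]*m['fy'])
g=p.mean(-1).astype(int)
for v in range(170,226,4): print(v,g[v,230:300:3])
E
```

```text
[-1.20588944  0.40340702 -0.65043486] [ 0.82169483  2.15168145 -0.38127408] [ 0.     -0.0003 -0.0006 -0.0015 -0.0011  0.0002] [-0.02853231 -0.07020552  0.01902839]
pin px 251.50380914236626 206.0909716144879
170 [78 80 84 83 84 86 85 83 84 82 81 79 77 74 73 70 64 93 98 99 99 98 97 98]
174 [ 76  81  82  79  75  72  68  71  72  71  74  77  76  74  73  68  62  98
 100 100 100  99 100 100]
178 [75 70 70 72 68 68 69 68 67 68 68 66 67 68 71 70 63 98 98 99 98 98 98 99]
182 [ 69  70  66  68  68  68  77  82  83  79  70  68  69  69  69  68  65  99
  99  99  99 100 100 100]
186 [80 71 69 68 68 68 79 81 83 80 71 68 69 68 68 68 69 81 81 82 82 84 85 85]
190 [80 78 78 75 68 70 80 81 83 78 71 68 68 67 72 85 83 85 81 80 81 80 80 80]
194 [ 99  98  89  88  91  82  80  82  83  78  70  97  96 100 103  97  91 122
 119 119 118 111 102  96]
198 [184 184 184 186 102  79  82  81  82  77  69  98  94  93  90  85  82  83
  82  82  83  82  83  82]
202 [186 186 184 173  92  79  82  82  83  84  84  83  82  82  81  82  82  83
  82  83  84  85  85  86]
206 [82 80 81 81 82 82 82 82 83 82 84 85 85 85 87 86 85 84 81 77 73 70 69 69]
210 [82 83 82 85 85 86 85 83 82 77 73 71 70 69 69 68 69 68 69 69 69 70 69 70]
214 [73 70 68 68 68 69 69 68 68 70 69 70 70 69 70 69 70 71 70 69 69 68 68 67]
218 [68 70 69 69 69 67 75 82 85 86 83 75 69 69 70 69 70 70 69 69 70 70 70 69]
222 [68 68 68 68 68 71 79 82 86 88 85 84 80 73 70 69 69 70 69 68 70 69 69 68]
```

```bash
python3 - <<'E'
from h import *
z=np.load('w7.npz'); m={k:z[k] for k in z}
g=cv2.imread('pics/w7.png').mean(-1)
k=((g[212:250,235:285]>75)).astype(np.uint8)
for r in k[:26]: print(''.join('.#'[x] for x in r))
n,l,s,c=cv2.connectedComponentsWithStats(k)
for i in range(1,n):
    if s[i,4]>30:
        b=s[i]; print(b,c[i]+[235,212]); u,v=c[i]+[235,212]
        th=.0776; he=onz(m,u,v,.045+.206*np.sin(th)+.005); print('hole',he,'flat',he+np.array([.184,.983,0])*(.206*(1-np.cos(th))+.003*np.sin(th)))
E
```

```text
#########.........................................
##................................................
..................................................
..................................................
..................................................
...............#########..........................
.............################.....................
.............##################...................
............####################..................
............#####################.................
............######################................
..............####################................
.................################.................
..................................................
..................................................
........................................#..#######
..............................####################
...................###############################
.........#########################################
##################################################
##################################################
##################################################
##################################################
##################################################
##################################################
##################################################
[ 12   5  22   8 142] [257.07746479 220.78873239]
hole [0.48422055 0.08127417 0.06596956] flat [0.48437741 0.08211217 0.06596956]
[   0   15   50   23 1048] [260.44465649 238.94274809]
hole [0.50956046 0.05328989 0.06596956] flat [0.50971732 0.0541279  0.06596956]
```

```bash
python3 - <<'E'
from h import *
kplan(np.array([-.0002,-.0032,0]))
kplan(np.array([.0004,.0022,-.0105]))
E
```

```text
rows 5 dist 0.0032 deg 0.0
[[-0.004, -0.008, 0.005, 0.0, -0.0, -0.0], [-0.004, -0.008, 0.005, 0.0, -0.0, -0.0], [-0.004, -0.008, 0.005, 0.0, -0.0, -0.0], [-0.004, -0.008, 0.005, 0.0, -0.0, -0.0], [-0.004, -0.008, 0.005, 0.0, -0.0, -0.0]]
rows 5 dist 0.0107 deg 0.0
[[0.029, 0.006, 0.02, 0.0, -0.0, -0.0], [0.029, 0.006, 0.02, 0.0, -0.0, -0.0], [0.029, 0.006, 0.02, 0.0, -0.0, -0.0], [0.029, 0.006, 0.02, 0.0, -0.0, -0.0], [0.029, 0.006, 0.02, 0.0, -0.0, -0.0]]
```

>>> carry_out:
  deltas:
    - [-0.01,-0.02,0.012,0,0,0]
    - [-0.01,-0.02,0.013,0,0,0]
    - [0,0,0,0,0,0]
    - [0,0,0,0,0,0]
    - [0,0,0,0,0,0]

```text
time_s: 10.07
eef_pos: [0.5037, 0.1039, 0.0906]
eef_rot: [0.823, 2.152, -0.384]
contact_force: [-0.5, -0.3, -0.9]
grip_width: 0.0237
grip_force: 40.0
```

>>> carry_out:
  deltas:
    - [0.03,0.006,0.02,0,0,0]
    - [0.03,0.006,0.02,0,0,0]
    - [0.03,0.006,0.02,0,0,0]
    - [0.03,0.006,0.02,0,0,0]
    - [0.03,0.006,0.02,0,0,0]

```text
time_s: 10.7
eef_pos: [0.5034, 0.1074, 0.0812]
eef_rot: [0.825, 2.152, -0.389]
contact_force: [-4.3, -5.9, 3.4]
grip_width: 0.0238
grip_force: 40.2
```

>>> carry_out:
  deltas:
    - [0,0,0,0,0,0]
    - [0,0,0,0,0,0]
    - [0,0,0,0,0,0]
    - [0,0,0,0,0,0]
    - [0,0,0,0,0,0]

```text
time_s: 11.32
eef_pos: [0.5033, 0.1075, 0.081]
eef_rot: [0.825, 2.153, -0.389]
contact_force: [-1.7, -4.5, -1.1]
grip_width: 0.0241
grip_force: 40.1
```

```bash
python3 - <<'E'
from h import *
s=readout.get_state();print(s['time_s'],s['contact_force'],knob()-[.51647,.19062,.08941])
p,d,m=grab('wrist','w8'); np.savez('w8.npz',d=d,**{k:m[k] for k in m})
g=p.mean(-1)
for r in g[185:255:2,225:300:2]: print(''.join('%x'%int(min(x/10,15)) for x in r))
E
```

```text
11.325 [-1.74836445 -4.45557625 -1.13167173] [-0.02922466 -0.06852816  0.01005429]
a977888888888888888777777667aaa9999999
9977888888888888888777777667aaaaaaaaaa
9977888888888888888777777667999a9aaaa9
99788887777777777777777776689999999999
a977776766666666666677777668a99a99a999
9877667666666666666666677668a999999888
87666666676777776666666667689988888888
88766666667788887766677777888888888888
88766666667888887777788888888888888888
87777666667888888888888888888888888888
77777777778888888888888888888888888877
cca88888888888888888888888888877777767
c9888888888888888888888887777666666666
88888888888888888887776766766667676777
88888888888887777666666676777777777777
88888887777676677666677767777777677666
88777666666666666777777777777666667667
66666676677777777776766666667767676666
66667667677888877687767776777766777777
77676766678888877788777667666777767776
66666666678888877788877667777776666666
6666676676788887778877676666666677789a
777767777677777766666666677899bcddedba
66667666666666666677778888affffdca9989
6666666666677778999999aa99becb99999999
667789a8899aaa9aaaa99aaa99999999999999
dffffffaaaaaaa9aaaa99aaa99899999999999
fffffff9aaaaa9aaaa999aaa99899999999999
fffffff9aaaaa9aaaa999aaa99899999999999
fffffff9aaaaa9aaaa999aaa98899999999999
fffffeb9aaaaa9aaaa999aaa98999999999999
fedbbaa9aaaaa9aaaa999aaa98999999999999
baaaab7aaaaaa9aaaa999aaa98999999999999
abaaab7aaaaaa9aaa9999aa998999999999999
bababb9aaaaaa9aaaa999aaa98888887689999
```

The grey-level print shows the pin tip inside the end hole (cols ~245–255 of the 245–267 hole), pressing on its pivot side. So I'll ease the knob about 2.5 mm towards the pivot and go down the last 10 mm.

```bash
python3 - <<'E'
from h import *
kplan(np.array([-.0005,-.0025,0]),0,2)
kplan(np.array([.0002,.001,-.0095]))
E
```

```text
rows 2 dist 0.0025 deg 0.0
[[-0.007, -0.018, 0.008, 0.0, -0.0, -0.0], [-0.007, -0.018, 0.008, 0.0, -0.0, -0.0]]
rows 5 dist 0.0096 deg 0.0
[[0.025, 0.003, 0.019, 0.0, -0.0, -0.0], [0.025, 0.003, 0.019, 0.0, -0.0, -0.0], [0.025, 0.003, 0.019, 0.0, -0.0, -0.0], [0.025, 0.003, 0.019, 0.0, -0.0, -0.0], [0.025, 0.003, 0.019, 0.0, -0.0, -0.0]]
```

>>> carry_out:
  deltas:
    - [-0.007,-0.018,0.008,0,0,0]
    - [-0.007,-0.018,0.008,0,0,0]
    - [0,0,0,0,0,0]
    - [0,0,0,0,0,0]
    - [0,0,0,0,0,0]

```text
time_s: 12.0
eef_pos: [0.5033, 0.1065, 0.0819]
eef_rot: [0.826, 2.152, -0.389]
contact_force: [-0.0, -0.4, 0.1]
grip_width: 0.024
grip_force: 40.1
```

>>> carry_out:
  deltas:
    - [0.025,0.003,0.018,0,0,0]
    - [0.025,0.003,0.018,0,0,0]
    - [0.025,0.003,0.018,0,0,0]
    - [0.025,0.003,0.018,0,0,0]
    - [0,0,0,0,0,0]

```text
time_s: 12.62
eef_pos: [0.5027, 0.1085, 0.0753]
eef_rot: [0.828, 2.153, -0.393]
contact_force: [0.1, -2.9, 0.9]
grip_width: 0.0236
grip_force: 40.1
```

```bash
python3 - <<'E'
from h import *
s=readout.get_state();print(s['time_s'],s['contact_force'],knob()-[.51647,.19062,.08941])
p,d,m=grab('wrist','w9')
g=p.mean(-1)
for r in g[195:260:2,215:300:2]: print(''.join('%x'%int(min(x/10,15)) for x in r))
E
```

```text
12.625 [ 0.10049244 -2.9369721   0.92954119] [-0.02970372 -0.06741026  0.0043779 ]
999999877888888888888887777777668a9aaa99998
9999998788888888888888877777766689999888888
9999998788888888888888877777776788888888888
9999997788888888888888887777788888888888888
9999997787777766776667788888888888888888888
8888887766666666677788888888888888888888887
8887777666667777888888888888888888888777776
8888877777788888888888888888888877777776666
7788787888888887888888888887777767766666766
7888888888888888888888777676666676677767777
8888888888888888877776666667667777777777676
8788888888887777666666676777777777766666766
8888888777666666666676777767676666667777776
8877766666666666777777766666666666777676666
6666666666677677888877777767777777777767676
6666667666677677888877788767767776776776666
6666676666666678888877788776776766666666677
666666666666767888887778877666666667789abcd
666666667677667888877666666667779accdeeffff
8766776766666678888776677778888bffffffffeed
87766666666666788888768999aaa99bffffeedca99
77766666667777788888769a99aaa98bfedca999999
6666779bdfff9a87878778a999aaa98aa9999999999
acffffffffff9aa877778aa999aaa98899999999999
ffffffffffff9aaa9989aaa999aaa98999999999999
ffffffffffff9aaaaa9aaa9999aaa98999999999999
ffffffffffff9aaaaa9aaaa999aa998999999999999
ffffffffffea9aaaaa9aaaa999aa998999999999999
ffffffddaba7aaaaaa9aaaa999aa998999999999999
ffddaaaaaab89aaaaa9aaa9999aa998888887689999
aaaaaaaaaab9aaaaaa9aaa9999aa998777773169999
aaaaaaaaaaa9aaaaaa9aaa9999aa998777772169999
aaaaaaaaaaa9aaaaaa9aaa9999aa997777762169999
```

The pin now stands through the hole, with 4 mm left to drop. One more easing, a last lowering, then release.

>>> carry_out:
  deltas:
    - [-0.005,-0.016,0.006,0,0,0]
    - [0.025,0,0.017,0,0,0]
    - [0.025,0,0.017,0,0,0]
    - [0.01,0,0.008,0,0,0]
    - [0,0,0,0,0,0]

```text
time_s: 13.3
eef_pos: [0.5021, 0.1092, 0.072]
eef_rot: [0.829, 2.153, -0.395]
contact_force: [-0.0, -2.9, 1.9]
grip_width: 0.0236
grip_force: 40.1
```

>>> carry_out:
  deltas:
    - [0,0,0,0,0,0]
    - [0,0,0,0,0,0]
    - [0,0,0,0,0,0]
    - [0,0,0,0,0,0]
    - [0,0,0,0,0,0]
  jaw: 1

```text
time_s: 13.92
eef_pos: [0.5022, 0.1094, 0.072]
eef_rot: [0.829, 2.153, -0.395]
contact_force: [0.4, -0.0, -0.8]
grip_width: 0.0853
grip_force: 0.0
```

>>> carry_out:
  deltas:
    - [0,0,-0.3,0,0,0]
    - [0,0,-0.5,0,0,0]
    - [0,0,-0.6,0,0,0]
    - [0,0,-0.6,0,0,0]
    - [0,0,-0.5,0,0,0]

```text
time_s: 14.55
eef_pos: [0.4175, 0.1876, 0.17]
eef_rot: [0.829, 2.153, -0.394]
contact_force: [0.1, 0.7, -0.4]
grip_width: 0.0853
grip_force: 0.0
```

```bash
python3 - <<'E'
from h import *
s=readout.get_state();print(s['time_s'],s['contact_force'],s['eef_pos'])
p,d,m=grab('wrist','w10'); np.savez('w10.npz',d=d,**{k:m[k] for k in m})
k=np.array([.4885,.12,.0895]); o=(k-m['xyz'])@att(m); u=int(m['cx']-o[0]/o[2]*m['fx']);v=int(m['cy']+o[1]/o[2]*m['fy']);print('exp',u,v)
c,st=blob(p,(u-22,v-22,u+22,v+22),50);D=d[int(c[1]),int(c[0])];print(c,st,'knob',pt(m,*c,D+.012),onz(m,*c,.0895))
g=p.mean(-1)
# pin/hole area
o=(np.array([.4815,.0795,.055])-m['xyz'])@att(m); u=int(m['cx']-o[0]/o[2]*m['fx']);v=int(m['cy']+o[1]/o[2]*m['fy']);print('pin exp',u,v)
for r in g[v-24:v+24,u-30:u+50]: print(''.join('%x'%int(min(x/10,15)) for x in r))
E
```

```text
14.55 [ 0.08376374  0.66630868 -0.38840655] [0.41749647 0.18761988 0.17000576]
exp 314 192
[315.99412628 192.55066079] [ 10   8  29  30 681] knob [0.48817328 0.12147477 0.09007997] [0.48919883 0.12053563 0.0895    ]
pin exp 278 167
99999999999999999987777777777887777777777766666778877777777777777666666666666666
99999999999999999987777777777877777777777776777777777777777777666666666666666666
99999999999999999987777777778777777777777777777777777777777666666666666666666666
99999999999999999987777777777877777777777777777777777777766666666666666666666666
99899999999999999987777777778777777777777777777777777666666666667777777776666666
88888888888888888877777777778777777777777777777777666666666666677788887777766666
88988898888888989877777777778877777777777777777666666666666667778888888887777666
89999999998999899877777777777777777777777777666666666666666677788888888887777666
99999999999999999877777777777777777777777666666666666666666677777777777777777766
99999999999999999877777777777777777777666666666666666666666677777666676666777666
9999999999999999987777777777777777766666666666666666666666
[... 2319 characters left out ...]
9999999999999999bdeeeeeeeeeec95211122212222211111248
fffffffffffffffffffffc99aaa99999999999999999beeeeeeeeeed952112221212222222111125
fffffffffffffffffffffc99aa999999999999999989beeeeeeeeedb621112222222222221221112
fffffffffffffffffffffb99aaa99999999999999999beeeeeeeeec8311211222222222221221211
fffffffffffffffffffffb99aa999999999999999999beeeeeeeeda5212222222222222221212211
fffffffffffffffffffffb99aaa99999999999999999ceeeeeeeed93112222222222222222222222
fffffffffffffffffffffa99aaa99999999999999999ceeeeeeeeb62122222222222222222222222
fffffffffffffffffffffa99aaa99999999999999999ceeeeeeeea41122222221222222222222222
fffffffffffffffffffffa9aaaa99999a99999999999ceeeeeeeea41222222222222222222122222
```

```bash
python3 - <<'E'
from h import *
p,D,m=grab('wrist')
vv,uu=np.mgrid[120:200,150:345]; W=np.array([[pt(m,u,v,D[v,u]) if D[v,u]>0 else [9,9,9] for u in range(150,345)] for v in range(120,200)]).reshape(-1,3)
e=np.array([.184,.983,0]); n=np.array([.983,-.184,0]); q=W-[.4815,.0795,0]
r,a=q@e,q@n; k=(abs(a)<.012)&(r>-.16)&(r<.05)&(W[:,2]>.035)&(W[:,2]<.065); r,a,zz=r[k],a[k],W[k][:,2]
for _ in range(6):
    co=np.linalg.lstsq(np.c_[r,np.ones(len(r))],zz,rcond=None)[0]; g=abs(zz-np.c_[r,np.ones(len(r))]@co)<.004; r,zz=r[g],zz[g]
print('slope, top z at pin',co,len(r),r.min(),r.max())
p,d,m=grab('scene','s2'); k=np.array([.4885,.1205,.0895]); o=(k-m['xyz'])@att(m); u=int(m['cx']-o[0]/o[2]*m['fx']);v=int(m['cy']+o[1]/o[2]*m['fy'])
c,s=blob(p,(u-10,v-10,u+10,v+10),60);print(u,v,c,s,pt(m,*c,d[int(c[1]),int(c[0])]+.011),onz(m,*c,.0895))
E
```

```text
slope, top z at pin [0.00375755 0.05091895] 1913 -0.15966709012370453 0.04994994701951014
338 223 [335.36619718 219.78873239] [  0   0  20  17 213] [0.15583389 0.34231674 0.3678339 ] [0.51140084 0.11657668 0.0895    ]
```

Stay slope is 0.004 rad and its top is 51 mm high at the pin, so it lies flat with the pin through the end hole. The arm is clear. Handing in.

```bash
python3 -c "
from workcell import finish_job; print(finish_job())"
```

```text
the job is handed in; nothing more can be done
None
```

The job is handed in, with no verdict returned: by my last camera measurements the stay lies flat with its end hole over the pin, the hatch is held wide open and the gripper is clear. I did not re-measure the hatch angle or the bystanders.

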